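# Set up the fold-down counting shelf of a bolt rack

### The job

Set up the counting shelf on the blue bolt rack: first swing the steel support bracket out from the rack's base until it snaps fully home in its end catch, then lower the plywood leaf gently, without letting it drop, until it lies level on the bracket. Leave everything else on the counter where it is.

Things in the scene. Friction and masses are not known exactly. Their poses are not given: they have to be found in the camera images.
- rack: Dark blue bolt rack, fixed. Base 370 wide (along y), 270 deep, 111 high; pigeonholes above, set back 65 from the base's front face, up to 417. Origin: on the counter at the middle of the foot of the base's front face; -x points out of that face to the worker, y along it, z up. The leaf hinges on the base's front top edge; the bracket's upright pivot is 60 in front of the face at y = -40.
- bracket (a joint): Swing (rad) of the steel support bracket on its upright pivot: 0 folded along the base (pointing to the rack's +y), growing as the free end swings out, 1.571 square to the face (to the rack's -x), at a fixed stop. Light friction; from 1.1 to 1.36 a spring catch resists (about 4 N at the free end), beyond it snaps the bracket to the stop and holds it; let go earlier it springs back.
- bracket_hinge (a point): Point on the bracket's pivot axis (upright post, 18 across, between two lugs), 99 above the counter, at mid-height of the bracket's bar. Axes turn with the bracket: y along the bar to its free end, x square to the bar.
- bracket_end (a point): Top edge of the bar's free end, 120 from the pivot axis. The bar: steel strip 10 thick, 88 to 110 above the counter; a rubber pad (36 long, 10 wide, top at 115) on it, 82 to 118 from the pivot; a round 10 strut slopes from the foot of the post up to the bar's underside 85 from the pivot. Folded, 55 is clear between bar and base. Axes as bracket_hinge.
- leaf (a joint): Angle (rad) of the plywood leaf on its level hinge: 0 upright, growing as its top comes out and down to the worker, 1.571 level on the bracket's rubber pad. It starts leaning out over the folded bracket. The stiff hinge holds it up to about 0.45; let go beyond that it falls. 0.6 kg. It can hang down to 2.3 if nothing bears it.
- leaf_hinge (a point): Middle of the leaf's hinge line, 115 above the counter; the hinge runs along the rack's y, 6 in front of the base's face. Axes as the rack's.
- leaf_handle (a point): Middle of the grip bar of the leaf's D-handle: round, 12 thick, 120 long, parallel to the hinge, 225 from it, 34 clear of the leaf's free edge. Leaf: 300 wide, 12 thick, 185 deep. Axes turn with the leaf: z from hinge to handle, y along the bar, -x the face that becomes the underside. The bar lies 6 to the +x side of the hinge line (leaf level: 121 above the counter).
- carton: small cardboard carton of washers with a green band, 75 x 50 x 50, in front of the rack's base beside the bracket; origin: centre of its underside. Not part of the job: leave it.
- wrench: steel open-ended wrench 170 long lying flat on the counter in front of the rack, under the bracket's sweep, some 10 thick; origin: centre of its underside. Not part of the job: leave it.
- parts_bin: blue plastic bin of bolts, 160 x 100 x 70; origin: centre of its underside. Not part of the job: leave it.
- bowl: steel bowl, 130 across, 45 high; origin: centre of its underside. Not part of the job: leave it.
- mug: white mug, 80 across, 95 high; origin: centre of its underside. Not part of the job: leave it.
- screwdriver: screwdriver 200 long lying flat; origin: centre of its underside. Not part of the job: leave it.
- oil: blue bottle with a yellow cap, 52 across, 170 high; origin: centre of its underside. Not part of the job: leave it.

How it is judged:
By the outcome, as a careful person would: the job done as asked, in the order asked, and still so for the second after the job is handed in, with the robot touching nothing.
It also fails if it takes over 64 s, if anything falls off the work surface, if the arm or the gripper's body presses on something with over 40 N, if the wrist force passes 120 N, or if a joint passes its speed limit or range.

### The arm

A 7-joint arm with a two-finger parallel gripper is mounted at the origin on the work surface. World frame = base frame: x ahead of the robot, y to its left, z up, the work surface at z = 0. Lengths are in mm, angles in degrees, forces in N, time in s.
With the tool pointing down it reaches from about 400 to 875 mm from the base axis. Payload 4.4 kg.
Tool frame: the origin (TCP) lies midway between the tips of the shut fingers; the grasp point (between the pads) lies 19 mm behind it (pinch_z is the distance from the TCP to the grasp point, in mm); z points along the fingers, x is the direction in which the jaws open and shut, and the axes are right-handed (so a half turn about z gives the same grasp; the last joint's range is limited). The gripper opens to 85 mm and grips with 20 to 120 N. Pads are 22 mm wide; open, the fingers measure 114 mm over their backs; the gripper's body (76 mm by 85 mm) begins 54 mm behind the grasp point. The pads swing forward as they close: fully open they stand 13 mm farther back than shut.
Start: joints at [71.975, 36.005, 2.206, 86.941, -1.547, 57.084, -1.146], TCP at [160.084, -629.993, 231.313] pointing down, gripper open.
Joint ranges: [-175.42, 175.42], [-21.48, 121.26], [-71.46, 75.88], [10.55, 141.38], [-63.04, 243.04], [13.31, 113.54], [-168.57, 168.57]. Speed limits (degrees/s): [147.25, 147.25, 180, 180, 180, 180, 180].

### API

Orientations are given as a 3x3 rotation matrix whose columns are the frame's x, y, z axes.
In Python, from station import sense, snapshot, job_done, pinch_z gives the robot as it stands.
- The arm moves only by the tool servo_tool, never from a script. Its argument "motion" is a list of rows, each a list of 3 entries, a list of its own where there are three numbers: the shift along the tool's x, y, z in units of 40 mm (1.0 is 40 mm), then the turn, a rotation vector about the tool's x, y, z in units of 6 degrees (1.0 is 6 degrees), then the closure in counts, from 0 (fully open) to 255 (shut). A call has exactly 8 rows; each row shifts and turns the pose as measured when the row begins, along the tool's axes as they then stand; what a row does not reach is not made up. A row lasts 1/12 s, in which the tool goes at most 41.7 mm and 7.16 degrees, less where a joint would pass 70% of its speed; a pose out of reach is approached as far as the arm can. A call is refused whole if a number of a shift passes 1 or a number of a turn 1, either way. A call with a gripper value outside its range is refused whole. The fingers move at their own pace and stop on an object; "squeeze" is the grip in N (left out, the last holds). Time passes only in rows, so rows that do not move let the fingers close, or fill a call up. It gives the time, the measured TCP pose, the force and the opening at its end, in the units of the state.
- sense(): the state, without advancing time (a new reading comes with each control period).
- snapshot(name): name is "side" or "top"; returns a dict with "pixels" (384x512x3 uint8, red, green, blue), "fovy" (degrees; the focal length in pixels is half the picture's height over the tangent of half this angle, whatever the lens; pixels are square), "cx", "cy" (the principal point, pixels), "extrinsics" (4x4, takes a point from camera to world coordinates). Camera axes: x right, y down, z forward; pixel columns grow to the right and rows downward; lengths in mm; the calibration is good to about 2 mm. A picture is of the moment at which its call begins. There is no depth.
- job_done(): hands the job in, once; it reports no verdict.
The state is a dict: "clock": time; "joint_pos": joint angles; "dq": joint speeds; "joint_torque": joint torques, N m; "tcp_pos": TCP position; "orientation": TCP orientation; "ft_force": force on the tool from outside, world axes, zero at the start; "wrist_torque": the same for the moment, N m; "width": finger opening in mm.
Only numpy, scipy, OpenCV 4.12 (cv2) and the standard library are available. Lean on these libraries where they do the work, as an engineer would, in place of code of your own. Each camera call takes 0.05 s, during which the arm holds its last target. There are 200 camera calls.

## Working session

There is one attempt and no reset: what is moved stays moved. The work goes in short steps, Python scripts to look and compute and a tool call to move; the robot and the scene stay as the last step left them, time stands still between calls to the robot, and variables do not carry over. Pictures are saved under pics/ and viewed, about 8 in all and at most 12, crops included, and the job is handed in when it is done.

Besides the shell and the picture viewer there is one more tool, called after "Call:" by a JSON object that holds its "name" and its "arguments". servo_tool: Moves the arm, as the interface text tells. Its arguments: {"type":"object","properties":{"motion":{"type":"array"},"squeeze":{"type":"number"}},"required":["motion"]}

```bash
ls; mkdir -p pics
python3 - <<'E'
from station import *
import cv2,numpy as np
s=sense();print(s['clock'],s['tcp_pos'],s['orientation'],s['width'],pinch_z)
for n in("side","top"):
    d=snapshot(n);cv2.imwrite(f'pics/{n}0.png',cv2.resize(d['pixels'][:,:,::-1],(800,600),interpolation=cv2.INTER_CUBIC))
    print(n,d['fovy'],d['cx'],d['cy'],np.round(d['extrinsics'],3).tolist())
E
```

```text
pics
0.0 [ 159.91196434 -629.3716642   230.40786931] [[ 2.46204374e-01 -9.69217812e-01 -4.89282128e-04]
 [-9.69216085e-01 -2.46204859e-01  1.82952344e-03]
 [-1.89367034e-03  2.37834348e-05 -9.99998207e-01]] 85.49718228877714 18.700000000000003
side 57.45822548736891 251.25311483701492 194.8347401672305 [[0.998, -0.02, 0.053, 574.199], [-0.056, -0.491, 0.869, -1007.889], [0.009, -0.871, -0.492, 749.08], [0.0, 0.0, 0.0, 1.0]]
top 47.815410580237945 253.9549831694878 187.13263696873392 [[-0.021, -0.993, 0.117, 461.438], [-1.0, 0.021, 0.002, -72.323], [-0.004, -0.117, -0.993, 1452.744], [0.0, 0.0, 0.0, 1.0]]
```

View pics/side0.png

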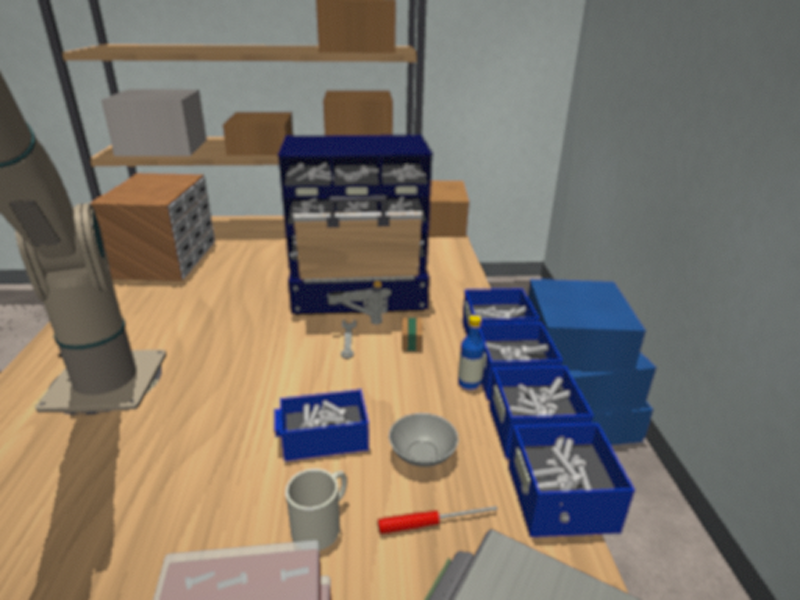

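View pics/top0.png

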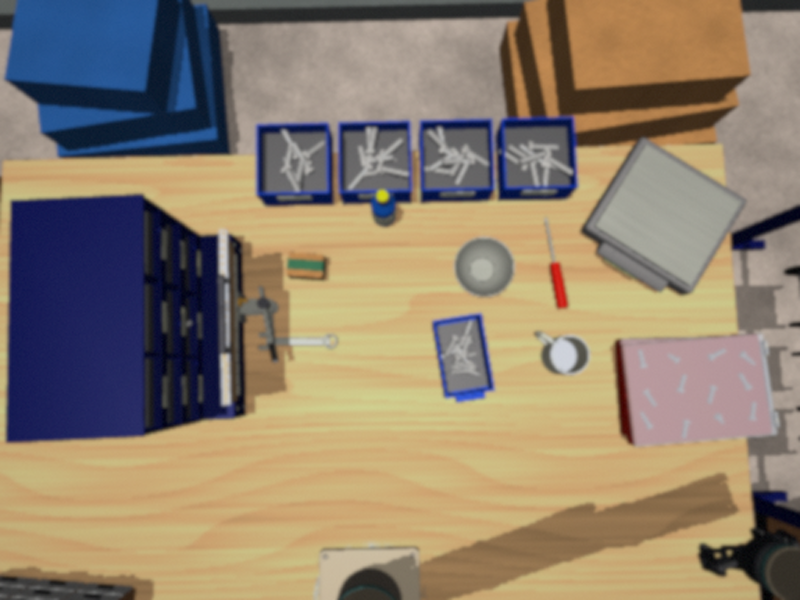

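```bash
cat > h.py <<'E'
from station import *
import cv2,numpy as np
def ray(d,u,v):
    f=192/np.tan(np.radians(d['fovy']/2));E=np.array(d['extrinsics'])
    r=E[:3,:3]@np.array([(u-d['cx'])/f,(v-d['cy'])/f,1]);return E[:3,3],r
def onz(d,u,v,z):
    o,r=ray(d,u,v);return o+r*(z-o[2])/r[2]
def proj(d,p):
    f=192/np.tan(np.radians(d['fovy']/2));E=np.array(d['extrinsics'])
    c=E[:3,:3].T@(np.array(p,float)-E[:3,3]);return np.array([d['cx']+f*c[0]/c[2],d['cy']+f*c[1]/c[2]])
def tri(d1,p1,d2,p2):
    o1,r1=ray(d1,*p1);o2,r2=ray(d2,*p2)
    t=np.linalg.lstsq(np.c_[r1,-r2],o2-o1,rcond=None)[0]
    a,b=o1+r1*t[0],o2+r2*t[1];return (a+b)/2,np.linalg.norm(a-b)
E
python3 - <<'E'
from h import *
S=snapshot('side');T=snapshot('top');k=.64
g=lambda d,u,v,z:np.round(onz(d,u*k,v*k,z))
print('side foot',g(S,293,312,0),g(S,430,309,0))
print('top base top edge',g(T,241,236,111),g(T,243,413,111))
print('pivot',g(T,264,301,110),'end',g(T,273,358,110))
print('carton',g(T,290,252,50),g(T,326,278,50),'wrench',g(T,338,341,10),g(T,270,340,10))
a=S['pixels'][80:240,170:290,::-1];b=T['pixels'][130:280,110:230,::-1]
im=np.hstack([cv2.resize(a[:150],None,fx=3.3,fy=3.3,interpolation=cv2.INTER_CUBIC),cv2.resize(b,None,fx=3.3,fy=3.3,interpolation=cv2.INTER_CUBIC)])
cv2.imwrite('pics/c.png',im);print(im.shape)
E
```

```text
side foot [383. 285.   0.] [756. 287.   0.]
top base top edge [741. 242. 111.] [388. 236. 111.]
pivot [608. 195. 110.] end [494. 177. 110.]
carton [717. 153.  50.] [660.  78.  50.] wrench [530.  58.  10.] [535. 202.  10.]
(495, 792, 3)
```

View pics/c.png

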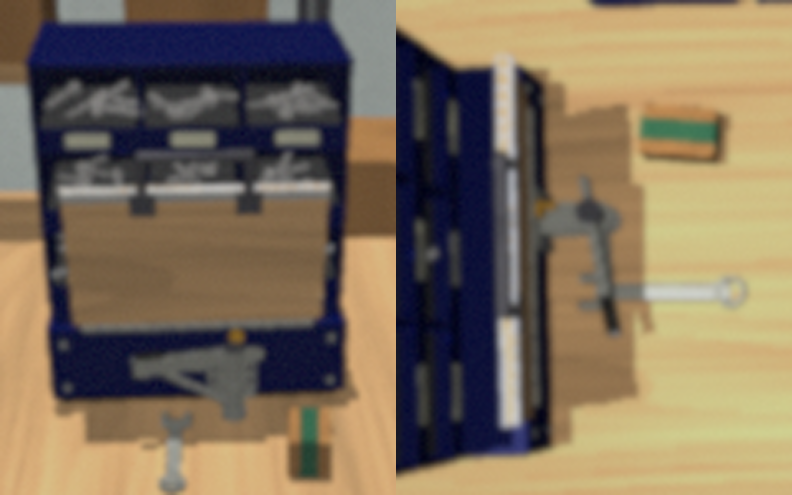

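Run:
```python
from h import *
S=snapshot('side');T=snapshot('top');k=.64
g=lambda d,u,v,z:np.round(onz(d,u*k,v*k,z))
for n,s,t,z in [('bowl',(424,437),(485,267),45),('mug',(313,482),(565,355),95),('oil',(475,322),(383,195),170),('sdtip',(496,511),(546,220),10),('sdbutt',(379,525),(562,306),12),('wrench',(347,357),(338,341),8),
 ('binNR',(368,440),(493,391),70),('leafTL',(296,214),(226,407),300),('leafTR',(420,212),(224,231),300),('handle',(358,199),(220,318),335)]:
    p,e=tri(S,(s[0]*k,s[1]*k),T,(t[0]*k,t[1]*k))
    print(n,'S',g(S,*s,z),'T',g(T,*t,z),'tri',np.round(p),round(e,1))
print(proj(T,sense()['tcp_pos'])/k)
for a in ((320,548),(419,548)):print(g(T,*a,5))
for a in ((48,408),(140,405),(165,352)):print(g(S,*a,5))
```

```text
bowl S [ 680. -259.   45.] T [ 677. -256.   45.] tri [ 679. -257.   43.] 2.8
mug S [ 491. -403.   95.] T [ 488. -403.   95.] tri [ 490. -403.   95.] 2.6
oil S [801. -64. 170.] T [804. -47. 170.] tri [805. -47. 160.] 1.6
sdtip S [ 786. -400.   10.] T [ 783. -397.   10.] tri [ 785. -398.    7.] 2.9
sdbutt S [ 592. -420.   12.] T [ 594. -422.   12.] tri [ 593. -422.   14.] 2.4
wrench S [533.  55.   8.] T [530.  58.   8.] tri [531.  58.   6.] 2.7
binNR S [ 577. -288.   70.] T [ 420. -260.   70.] tri [ 498. -265.   52.] 158.4
leafTL S [420. 226. 300.] T [409. 221. 300.] tri [415. 221. 302.] 11.2
leafTR S [713. 231. 300.] T [711. 227. 300.] tri [712. 227. 301.] 1.7
handle S [566. 226. 335.] T [557. 223. 335.] tri [561. 224. 335.] 9.4
[723.80577932 539.79924021]
[105. 100.   5.]
[ 100. -104.    5.]
[-77. -96.   5.]
[107. -95.   5.]
[100.  99.   5.]
```

Run:
```python
from h import *
S=snapshot('side');T=snapshot('top')
def mask(d):
    p=d['pixels'].astype(int);return (p[...,2]>p[...,0]+8)
mT=mask(T);mS=mask(S)
print('T: rightmost blue on rack per row')
for v in (155,160,170,215,230,240,250,258,262):
    c=np.where(mT[v,100:175])[0];u=100+c.max()+1
    print(v,u,np.round(onz(T,u,v+.5,0)),np.round(onz(T,u,v+.5,111)))
print('S')
for u in (190,195,200,205,258,262,266,270,273):
    c=np.where(mS[150:215,u])[0]; 
    v=150+c.max()+1;print(u,v,np.round(onz(S,u+.5,v,0)))
for v in (175,185,190,195):
    c=np.where(mS[v,170:290])[0]+170;print(v,c.min(),c.max()+1)
print(T['pixels'][225,140:165].tolist());print(S['pixels'][170:206,200].tolist())
```

```text
T: rightmost blue on rack per row
155 140 [750. 316.   0.] [728. 287. 111.]
160 153 [731. 272.   0.] [711. 246. 111.]
170 140 [698. 316.   0.] [680. 286. 111.]
215 141 [545. 311.   0.] [539. 282. 111.]
230 155 [494. 264.   0.] [491. 238. 111.]
240 142 [462. 307.   0.] [462. 278. 111.]
250 142 [429. 307.   0.] [431. 278. 111.]
258 155 [401. 263.   0.] [406. 238. 111.]
262 155 [388. 263.   0.] [394. 238. 111.]
S
190 201 [397. 274.   0.]
195 200 [417. 281.   0.]
200 200 [438. 280.   0.]
205 200 [459. 279.   0.]
258 198 [684. 287.   0.]
262 215 [690. 153.   0.]
266 198 [719. 286.   0.]
270 198 [736. 285.   0.]
273 182 [765. 433.   0.]
175 186 273
185 186 273
190 187 273
195 187 273
[[62, 62, 77], [88, 88, 94], [98, 95, 96], [94, 90, 86], [88, 84, 79], [84, 82, 83], [77, 76, 78], [66, 62, 63], [62, 54, 46], [68, 56, 42], [74, 66, 53], [76, 70, 63], [61, 59, 57], [37, 38, 43], [23, 22, 31], [54, 42, 39], [98, 77, 57], [135, 106, 75], [154, 121, 83], [159, 125, 86], [159, 125, 86], [159, 125, 86], [159, 125, 85], [159, 125, 86], [158, 124, 86]]
[[129, 104, 74], [127, 102, 72], [124, 100, 72], [119, 96, 68], [122, 98, 70], [125, 101, 72], [127, 102, 71], [124, 103, 79], [116, 105, 95], [100, 96, 95], [71, 72, 76], [42, 40, 58], [16, 20, 49], [14, 15, 50], [15, 17, 50], [11, 16, 48], [18, 21, 49], [19, 18, 49], [15, 17, 51], [17, 20, 50], [16, 19, 49], [13, 19, 50], [16, 20, 50], [15, 17, 48], [14, 16, 50], [17, 21, 51], [18, 17, 51], [18, 19, 50], [13, 18, 50], [20, 22, 49], [45, 36, 41], [83, 67, 51], [113, 91, 64], [127, 102, 72], [131, 104, 75], [131, 105, 74]]
```

Run:
```python
from h import *
S=snapshot('side');T=snapshot('top')
s=lambda x,y:(170+x/3.3,80+y/3.3)
t=lambda x,y:(110+(x-396)/3.3,130+y/3.3)
for n,a,b in [('orange',s(235,337),t(541,209)),('post top',s(250,350),t(590,210)),('bar end',s(133,362),t(612,330)),('handle mid',s(196,153),t(513,235)),
 ('handle L',s(135,155),t(511,312)),('handle R',s(255,153),t(514,157)),('leafTL',s(58,190),t(508,428)),('leafTR',s(332,182),t(505,55)),('screwhole botL',s(68,387),t(549,447)),('edgeR',s(345,390),t(549,73))]:
    p,e=tri(S,a,T,b);print(n,np.round(p),round(e,1),np.round(a),np.round(b))
for z in (90,110):print(z,onz(T,*t(612,330),z),onz(S,*s(133,362),z),onz(T,*t(590,210),z),onz(S,*s(250,350),z))
# upsample T bracket & S bracket
a=S['pixels'][170:215,195:265,::-1];b=T['pixels'][170:240,140:220,::-1]
f=lambda i:cv2.resize(i,(400,400*i.shape[0]//i.shape[1]),interpolation=cv2.INTER_CUBIC)
A,B=f(a),f(b);H=max(len(A),len(B));pad=lambda i:cv2.copyMakeBorder(i,0,H-len(i),0,0,0)
cv2.imwrite('pics/d.png',np.clip(np.hstack([pad(A),pad(B)]).astype(float)*1.6,0,255).astype('uint8'));print(A.shape,B.shape)
```

```text
orange [609. 245. 100.] 1.5 [241. 182.] [154. 193.]
post top [616. 197. 106.] 20.4 [246. 186.] [169. 194.]
bar end [490. 176. 106.] 2.6 [210. 190.] [175. 230.]
handle mid [564. 209. 344.] 5.6 [229. 126.] [145. 201.]
handle L [501. 211. 342.] 0.9 [211. 127.] [145. 225.]
handle R [627. 209. 343.] 8.3 [247. 126.] [146. 178.]
leafTL [412. 224. 299.] 2.1 [188. 138.] [144. 260.]
leafTR [716. 228. 303.] 5.5 [271. 135.] [143. 147.]
screwhole botL [391. 253.  29.] 21.0 [191. 197.] [156. 265.]
edgeR [753. 257.  16.] 7.5 [275. 198.] [156. 152.]
90 [492.04408857 178.82194546  90.        ] [486.99586413 204.32289532  90.        ] [607.07042893 199.97158241  90.        ] [627.13107918 229.21136459  90.        ]
110 [491.59490843 175.13607423 110.        ] [489.64208179 167.53792705 110.        ] [604.93309137 195.97531343 110.        ] [625.52484936 191.67114785 110.        ]
(257, 400, 3) (350, 400, 3)
```

View pics/d.png

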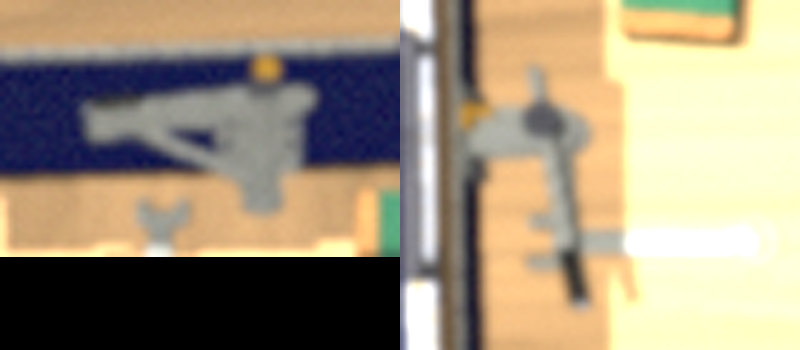

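Call:
{"name": "servo_tool", "arguments": {"motion": [[[-0.6, -0.75, 0], [0, 0, 0], 255], [[-0.6, -0.75, 0], [0, 0, 0], 255], [[-0.6, -0.75, 0], [0, 0, 0], 255], [[-0.6, -0.75, 0], [0, 0, 0], 255], [[-0.6, -0.75, 0], [0, 0, 0], 255], [[-0.6, -0.75, 0], [0, 0, 0], 255], [[-0.6, -0.75, 0], [0, 0, 0], 255], [[-0.6, -0.75, 0], [0, 0, 0], 255]]}}

```text
clock: 1.17
tcp_pos: [344.1, -386.4, 229.2]
orientation: [[0.226, -0.974, -0.004], [-0.974, -0.226, -0.01], [0.009, 0.006, -1.0]]
ft_force: [0.8, 0.4, 1.0]
width: -0.3
```

Call:
{"name": "servo_tool", "arguments": {"motion": [[[-0.6, -0.75, 0], [0, 0, 0], 255], [[-0.6, -0.75, 0], [0, 0, 0], 255], [[-0.6, -0.75, 0], [0, 0, 0], 255], [[-0.6, -0.75, 0], [0, 0, 0], 255], [[-0.6, -0.75, 0], [0, 0, 0], 255], [[-0.6, -0.75, 0], [0, 0, 0], 255], [[-0.9, -0.3, 0], [0, 0, 0], 255], [[-0.9, -0.3, 0], [0, 0, 0], 255]]}}

```text
clock: 1.83
tcp_pos: [505.7, -117.6, 228.3]
orientation: [[0.225, -0.974, 0.006], [-0.974, -0.225, -0.014], [0.015, -0.003, -1.0]]
ft_force: [-0.4, -0.2, 1.2]
width: 0.1
```

```bash
cat >> h.py <<'E'
from scipy.spatial.transform import Rotation as Ro
psi=np.radians(1.5)
def orient(tilt): # tool x out of rack face, z down, tilted so the tips lean to the rack
    R0=np.array([[np.sin(psi),-np.cos(psi),0],[-np.cos(psi),-np.sin(psi),0],[0,0,-1]]).T
    return R0@Ro.from_rotvec([0,-np.radians(tilt),0]).as_matrix()
def delta(p,R=None):
    s=sense();A=np.array(s['orientation'])
    print('t',round(s['clock'],2),'tcp',np.round(s['tcp_pos'],1),'F',np.round(s['ft_force'],1),'w',round(s['width'],1))
    print('shift units',np.round(A.T@(np.array(p)-s['tcp_pos'])/40,2),end=' ')
    if R is not None:print('turn units',np.round(np.degrees(Ro.from_matrix(A.T@R).as_rotvec())/6,2))
    return s
E
python3 -c "
from h import *
delta([500,150,230],orient(25));print(sense()['joint_pos'])"
```

```text
t 1.83 tcp [ 505.7 -117.6  228.3] F [-0.4 -0.2  1.2] w 0.1
shift units [-6.55 -1.37 -0.14] turn units [ 0.38 -4.29  1.9 ]
[  8.91666646  25.26844051   0.83746577 108.37926695   0.5101224
  45.87019677 -67.66583915]
```

Call:
{"name": "servo_tool", "arguments": {"motion": [[[-0.9, -0.2, 0], [0, 0, 0], 255], [[-0.9, -0.2, 0], [0, 0, 0], 255], [[-0.9, -0.2, 0], [0, 0, 0], 255], [[-0.9, -0.2, 0], [0, 0, 0], 255], [[-0.9, -0.2, 0], [0, 0, 0], 255], [[-0.9, -0.2, 0], [0, 0, 0], 255], [[0, 0, 0], [0.2, 0, 1], 255], [[0, 0, 0], [0.2, 0, 0.9], 255]]}}

```text
clock: 2.5
tcp_pos: [505.6, 127.4, 226.8]
orientation: [[0.038, -0.998, 0.057], [-0.999, -0.038, -0.0], [0.003, -0.057, -0.998]]
ft_force: [0.1, -0.6, -0.4]
width: -0.3
```

Call:
{"name": "servo_tool", "arguments": {"motion": [[[0, 0, 0], [0, -0.9, 0], 255], [[0, 0, 0], [0, -0.9, 0], 255], [[0, 0, 0], [0, -0.9, 0], 255], [[0, 0, 0], [0, -0.9, 0], 255], [[0, 0, 0], [0, -0.7, 0], 255], [[0, 0, 0], [0, 0, 0], 255], [[0, 0, 0], [0, 0, 0], 255], [[0, 0, 0], [0, 0, 0], 255]]}}

```text
clock: 3.17
tcp_pos: [504.6, 142.1, 229.0]
orientation: [[0.079, -0.996, 0.033], [-0.89, -0.055, 0.453], [-0.449, -0.065, -0.891]]
ft_force: [-0.4, 1.0, -0.6]
width: -0.2
```

```bash
python3 -c "
from h import *
delta([500,218,92],orient(25));print(sense()['joint_pos'])"
```

```text
t 3.17 tcp [504.6 142.1 229. ] F [-0.4  1.  -0.6] w -0.2
shift units [-0.16  0.23  3.91] turn units [-0.44  0.3   0.52]
[ 11.79239045  27.45786821 -18.63737373 113.66040373 -29.33402686
  39.60859149 -67.7723013 ]
```

Descend along the tool, slowing near the end, then look.

Call:
{"name": "servo_tool", "arguments": {"motion": [[[0, 0.05, 0.7], [-0.2, 0.1, 0.2], 255], [[0, 0.05, 0.7], [-0.2, 0.1, 0.2], 255], [[0, 0.05, 0.6], [0, 0, 0], 255], [[0, 0, 0.5], [0, 0, 0], 255], [[0, 0, 0], [0, 0, 0], 255], [[0, 0, 0], [0, 0, 0], 255], [[0, 0, 0], [0, 0, 0], 255], [[0, 0, 0], [0, 0, 0], 255]]}}

```text
clock: 3.83
tcp_pos: [501.6, 196.7, 141.7]
orientation: [[0.057, -0.998, -0.003], [-0.905, -0.053, 0.422], [-0.421, -0.021, -0.907]]
ft_force: [-0.5, 0.4, 0.9]
width: -0.4
```

Run:
```python
from h import *
delta([500,218,92],orient(25))
S=snapshot('side');T=snapshot('top')
f=lambda i:cv2.resize(i[:,:,::-1],(400,400),interpolation=cv2.INTER_CUBIC)
cv2.imwrite('pics/e.png',np.hstack([f(S['pixels'][110:230,170:290]),f(T['pixels'][140:260,120:240])]))
```

```text
t 3.83 tcp [501.6 196.7 141.7] F [-0.5  0.4  0.9] w -0.4
shift units [0.04 0.04 1.35] turn units [-0.08 -0.01  0.32]
```

View pics/e.png

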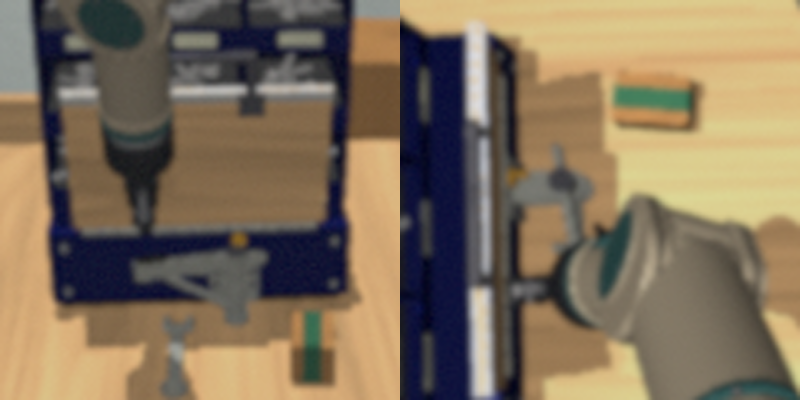

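Call:
{"name": "servo_tool", "arguments": {"motion": [[[0, 0, 0.5], [0, 0, 0], 255], [[0, 0, 0.5], [0, 0, 0], 255], [[0, 0, 0.4], [0, 0, 0], 255], [[0, 0, 0.1], [0, 0, 0], 255], [[0, 0, 0], [0, 0, 0], 255], [[0, 0, 0], [0, 0, 0], 255], [[0, 0, 0], [0, 0, 0], 255], [[0, 0, 0], [0, 0, 0], 255]]}}

```text
clock: 4.6
tcp_pos: [509.7, 216.2, 92.3]
orientation: [[0.053, -0.998, 0.016], [-0.907, -0.042, 0.419], [-0.417, -0.037, -0.908]]
ft_force: [0.4, -0.4, 0.3]
width: -0.2
```

Run:
```python
from h import *
s=delta([500,218,92],orient(25))
print(proj(snapshot('side'),[501.6,196.7,141.7]))
A=np.array(s['orientation']); piv=np.array([605,197.])
# arc waypoints of the tip: radius 103, finger offset 22 off bar centreline on the trailing side
for deg in (10,25,40,55,70,85,95):
    a=np.radians(deg)+psi; d=np.array([-np.cos(a),-np.sin(a)]); n=np.array([-np.sin(a),np.cos(a)])
    print(deg,np.round(piv+103*d+20*n))
```

```text
t 4.6 tcp [509.7 216.2  92.3] F [ 0.4 -0.4  0.3] w -0.2
shift units [-0.05  0.24  0.02] turn units [-0.26 -0.05  0.28]
[213.38651528 178.7290529 ]
10 [500. 196.]
25 [504. 169.]
40 [515. 144.]
55 [531. 122.]
70 [553. 106.]
85 [579.  95.]
95 [597.  92.]
```

Call:
{"name": "servo_tool", "arguments": {"motion": [[[0.35, 0.2, -0.17], [0, 0, 0], 255], [[0.28, 0, -0.13], [0, 0, 0], 255], [[0.28, 0, -0.13], [0, 0, 0], 255], [[0.3, -0.12, -0.14], [0, 0, 0], 255], [[0.3, -0.12, -0.14], [0, 0, 0], 255], [[0.26, -0.19, -0.11], [0, 0, 0], 255], [[0.26, -0.19, -0.11], [0, 0, 0], 255], [[0, 0, 0], [0, 0, 0], 255]]}}

```text
clock: 5.32
tcp_pos: [536.1, 121.9, 96.9]
orientation: [[0.057, -0.998, 0.023], [-0.907, -0.042, 0.42], [-0.418, -0.045, -0.907]]
ft_force: [0.2, -0.3, -0.4]
width: -0.1
```

Run:
```python
from h import *
s=delta([553,110,92],orient(25))
S=snapshot('side');T=snapshot('top')
f=lambda i:cv2.resize(i[:,:,::-1],(400,400),interpolation=cv2.INTER_CUBIC)
cv2.imwrite('pics/f.png',np.hstack([f(S['pixels'][130:250,170:290]),f(T['pixels'][140:260,140:260])]))
```

```text
t 5.32 tcp [536.1 121.9  96.9] F [ 0.2 -0.3 -0.4] w -0.1
shift units [ 0.34 -0.4  -0.  ] turn units [-0.32 -0.04  0.32]
```

View pics/f.png

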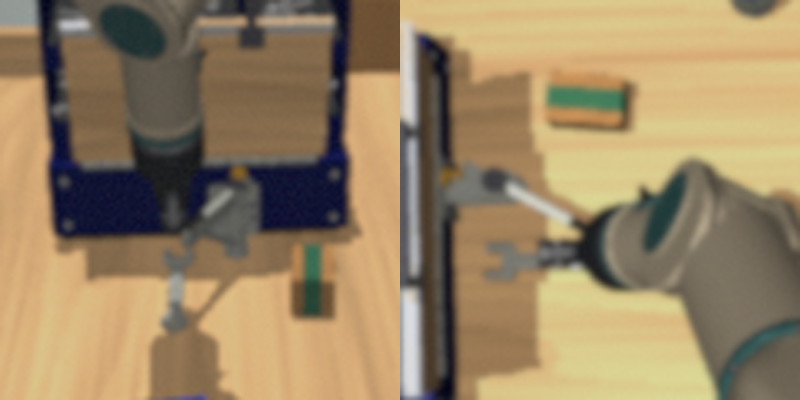

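Call:
{"name": "servo_tool", "arguments": {"motion": [[[0.2, -0.23, -0.02], [0, 0, 0], 255], [[0.2, -0.23, -0.02], [0, 0, 0], 255], [[0.15, -0.3, -0.05], [0, 0, 0], 255], [[0.15, -0.3, -0.05], [0, 0, 0], 255], [[0.05, -0.25, 0], [0, 0, 0], 255], [[0.05, -0.25, 0], [0, 0, 0], 255], [[0, 0, 0], [0, 0, 0], 255], [[0, 0, 0], [0, 0, 0], 255]]}}

```text
clock: 6.08
tcp_pos: [590.4, 104.6, 90.7]
orientation: [[0.067, -0.998, -0.003], [-0.9, -0.062, 0.431], [-0.43, -0.026, -0.902]]
ft_force: [-0.3, 0.8, -0.1]
width: 0.0
```

Run:
```python
from h import *
s=delta([597,92,92],orient(25))
S=snapshot('side');T=snapshot('top')
f=lambda i:cv2.resize(i[:,:,::-1],(400,400),interpolation=cv2.INTER_CUBIC)
cv2.imwrite('pics/g.png',np.hstack([f(S['pixels'][130:250,170:290]),f(T['pixels'][140:260,140:260])]))
```

```text
t 6.08 tcp [590.4 104.6  90.7] F [-0.3  0.8 -0.1] w 0.0
shift units [ 0.28 -0.15 -0.16] turn units [-0.08  0.08  0.41]
```

View pics/g.png

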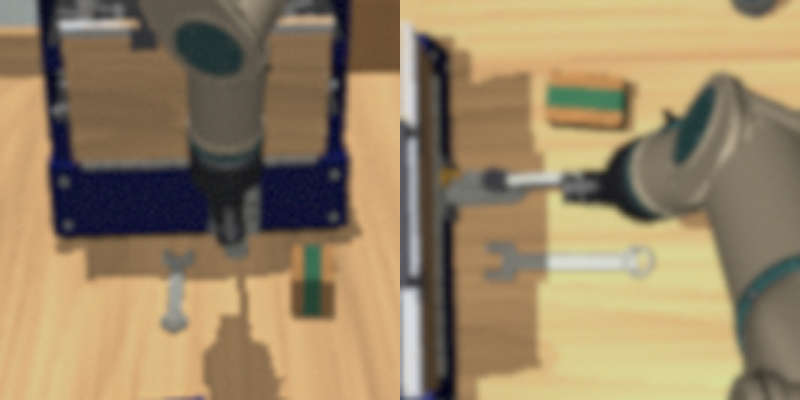

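Call:
{"name": "servo_tool", "arguments": {"motion": [[[0, -0.1, 0], [0, 0, 0], 255], [[0, -0.1, 0], [0, 0, 0], 255], [[0, -0.1, 0], [0, 0, 0], 255], [[0, 0, 0], [0, 0, 0], 255], [[0, 0, 0], [0, 0, 0], 255], [[0, 0, 0], [0, 0, 0], 255], [[0, 0, 0], [0, 0, 0], 255], [[0, 0, 0], [0, 0, 0], 255]]}}

```text
clock: 6.85
tcp_pos: [590.7, 104.8, 90.7]
orientation: [[0.066, -0.998, -0.024], [-0.9, -0.069, 0.431], [-0.432, -0.007, -0.902]]
ft_force: [0.1, -0.4, 0.3]
width: 0.1
```

Call:
{"name": "servo_tool", "arguments": {"motion": [[[0, 0, 0], [0, 0, 0], 255], [[0, 0, 0], [0, 0, 0], 255], [[0, 0, 0], [0, 0, 0], 255], [[0, 0, 0], [0, 0, 0], 255], [[0, -0.2, 0], [0, 0, 0], 255], [[0, -0.2, 0], [0, 0, 0], 255], [[0, -0.2, 0], [0, 0, 0], 255], [[0, -0.2, 0], [0, 0, 0], 255]]}}

```text
clock: 7.52
tcp_pos: [589.5, 105.4, 88.1]
orientation: [[0.06, -0.994, -0.092], [-0.896, -0.095, 0.433], [-0.439, 0.056, -0.897]]
ft_force: [-16.1, -4.5, 9.4]
width: 0.1
```

Call:
{"name": "servo_tool", "arguments": {"motion": [[[0, 0.4, 0], [0, 0, 0], 255], [[0, 0.2, -0.3], [0, 0, 0], 255], [[0, 0, -0.8], [0, 0, 0], 255], [[0, 0, -0.9], [0, 0, 0], 255], [[0, 0, -0.9], [0, 0, 0], 150], [[-0.4, 0, -0.9], [0, 0.9, 0], 120], [[-0.4, 0, -0.9], [0, 0.9, 0], 120], [[-0.3, 0, -0.9], [0, 0.9, 0], 120]]}}

```text
clock: 8.18
tcp_pos: [580.7, 38.8, 312.4]
orientation: [[0.058, -0.995, -0.085], [-0.986, -0.07, 0.154], [-0.159, 0.075, -0.984]]
ft_force: [1.0, 0.4, -1.6]
width: 44.9
```

Run:
```python
from h import *
s=delta([566,130,400],orient(0));print(np.round(s['orientation'],2).tolist())
S=snapshot('side');T=snapshot('top')
f=lambda i:cv2.resize(i[:,:,::-1],(400,400),interpolation=cv2.INTER_CUBIC)
cv2.imwrite('pics/i.png',np.hstack([f(S['pixels'][105:225,170:290]),f(T['pixels'][140:260,110:230])]))
```

```text
t 8.18 tcp [580.7  38.8 312.4] F [ 1.   0.4 -1.6] w 44.9
shift units [-2.62  0.37 -1.77] turn units [0.75 1.52 0.37]
[[0.06, -0.99, -0.09], [-0.99, -0.07, 0.15], [-0.16, 0.07, -0.98]]
```

View pics/i.png

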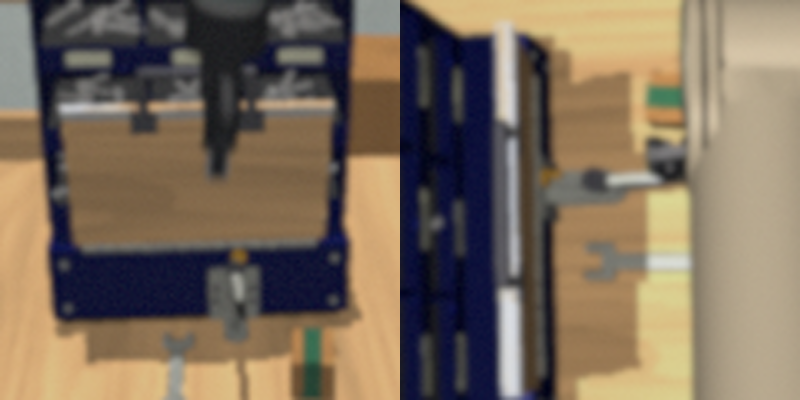

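Call:
{"name": "servo_tool", "arguments": {"motion": [[[0, 0, -0.9], [0.4, 0.75, 0.2], 120], [[0, 0, -0.9], [0.4, 0.75, 0.2], 120], [[-0.9, 0.1, 0], [0, 0, 0], 120], [[-0.9, 0.1, 0], [0, 0, 0], 120], [[-0.6, 0.1, 0], [0, 0, 0], 120], [[0, 0, 0], [0, 0, 0], 120], [[0, 0, 0], [0, 0, 0], 120], [[0, 0, 0], [0, 0, 0], 120]]}}

```text
clock: 8.95
tcp_pos: [576.6, 140.1, 401.6]
orientation: [[0.032, -0.998, 0.049], [-0.999, -0.031, 0.009], [-0.008, -0.049, -0.999]]
ft_force: [0.7, -0.4, 0.3]
width: 45.6
```

Run:
```python
from h import *
s=delta([564,211,400],orient(0));print(s['joint_pos'])
```

```text
t 8.95 tcp [576.6 140.1 401.6] F [ 0.7 -0.4  0.3] w 45.6
shift units [-1.78  0.26  0.04] turn units [-0.47  0.08  0.05]
[ -14.97350657   21.81486072   -2.35838398   83.98971668    1.25028088
   71.37502311 -105.71562427]
```

Call:
{"name": "servo_tool", "arguments": {"motion": [[[-0.6, 0.1, 0], [-0.2, 0, 0], 90], [[-0.6, 0.1, 0], [-0.2, 0, 0], 90], [[-0.6, 0.1, 0], [0, 0, 0], 90], [[0, 0, 0], [0, 0, 0], 90], [[0, 0, 0.5], [0, 0, 0], 90], [[0, 0, 0.2], [0, 0, 0], 90], [[0, 0, 0], [0, 0, 0], 90], [[0, 0, 0], [0, 0, 0], 90]]}}

```text
clock: 9.62
tcp_pos: [567.3, 201.6, 375.0]
orientation: [[0.011, -1.0, 0.01], [-1.0, -0.011, 0.004], [-0.004, -0.01, -1.0]]
ft_force: [0.5, -0.9, 0.3]
width: 55.7
```

Run:
```python
from h import *
s=delta([564,211,318],orient(0))
S=snapshot('side');T=snapshot('top')
f=lambda i:cv2.resize(i[:,:,::-1],(400,400),interpolation=cv2.INTER_CUBIC)
cv2.imwrite('pics/j.png',np.hstack([f(S['pixels'][85:165,190:270]),f(T['pixels'][160:240,110:190])]))
print(proj(S,s['tcp_pos']),proj(S,[564,211,337]))
```

```text
t 9.62 tcp [567.3 201.6 375. ] F [ 0.5 -0.9  0.3] w 55.7
shift units [-0.23  0.09  1.43] turn units [-0.1   0.04 -0.14]
[229.22668449 118.65340428] [228.5386513  128.19537962]
```

View pics/j.png

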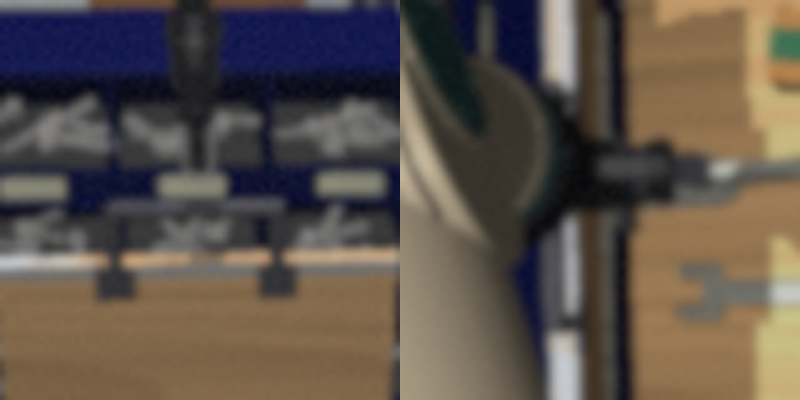

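Call:
{"name": "servo_tool", "arguments": {"motion": [[[-0.2, 0.1, 0.4], [0, 0, 0], 90], [[0, 0, 0.5], [0, 0, 0], 90], [[0, 0, 0.3], [0, 0, 0], 90], [[0, 0, 0.1], [0, 0, 0], 90], [[0, 0, 0], [0, 0, 0], 90], [[0, 0, 0], [0, 0, 0], 90], [[0, 0, 0], [0, 0, 0], 90], [[0, 0, 0], [0, 0, 0], 90]]}}

```text
clock: 10.38
tcp_pos: [569.2, 207.8, 329.5]
orientation: [[0.005, -1.0, 0.024], [-1.0, -0.005, 0.008], [-0.008, -0.024, -1.0]]
ft_force: [0.2, -0.6, -0.5]
width: 55.5
```

Call:
{"name": "servo_tool", "arguments": {"motion": [[[0, 0, 0.15], [0, 0, 0], 90], [[0, 0, 0.15], [0, 0, 0], 90], [[0, 0, 0], [0, 0, 0], 160], [[0, 0, 0], [0, 0, 0], 200], [[0, 0, 0], [0, 0, 0], 225], [[0, 0, 0], [0, 0, 0], 255], [[0, 0, 0], [0, 0, 0], 255], [[0, 0, 0], [0, 0, 0], 255]], "squeeze": 30}}

```text
clock: 11.05
tcp_pos: [570.5, 209.2, 318.4]
orientation: [[0.007, -1.0, 0.028], [-1.0, -0.007, 0.01], [-0.01, -0.028, -1.0]]
ft_force: [-0.8, 0.7, 0.3]
width: 10.7
```

Run:
```python
from h import *
s=delta([564,211,318],orient(0))
```

```text
t 11.05 tcp [570.5 209.2 318.4] F [-0.8  0.7  0.3] w 10.7
shift units [-0.05  0.16  0.01] turn units [-0.27  0.09 -0.19]
```

Call:
{"name": "servo_tool", "arguments": {"motion": [[[0, 0, 0], [0, 0, 0], 255], [[0, 0, 0], [0, 0, 0], 255], [[0.27, 0, 0.06], [0, 0, 0], 255], [[0.27, 0, 0.07], [0, 0, 0], 255], [[0.27, 0, 0.08], [0, 0, 0], 255], [[0.26, 0, 0.1], [0, 0, 0], 255], [[0, 0, 0], [0, 0, 0], 255], [[0, 0, 0], [0, 0, 0], 255]]}}

```text
clock: 11.72
tcp_pos: [571.8, 162.5, 304.6]
orientation: [[0.006, -1.0, 0.03], [-1.0, -0.006, 0.013], [-0.013, -0.03, -0.999]]
ft_force: [0.3, 2.3, -1.7]
width: 10.7
```

```bash
cat >> h.py <<'E'
def bar(a,yh=250):
    return np.array([yh-(225*np.sin(a)-6*np.cos(a)),115+225*np.cos(a)+6*np.sin(a)-18])
def plan(a,n=8,da=.05):
    s=sense();A=np.array(s['orientation']);p=s['tcp_pos'][1:]
    for i in range(n):
        a+=da;q=bar(a);d=q-p;w=np.array([-d[0]*np.sin(psi),d[0],d[1]]);print(round(a,2),np.round(A.T@w/40,2));p=q
E
python3 - <<'E'
from h import *
s=delta([564,211,318],orient(0))
p=np.array(s['tcp_pos'][1:])
from scipy.optimize import minimize_scalar
r=minimize_scalar(lambda a:np.sum((bar(a)-p)**2),bounds=(.1,1.6),method='bounded');print(r.x,r.fun**.5,s['orientation'][:,2])
plan(r.x,10)
E
```

```text
t 11.72 tcp [571.8 162.5 304.6] F [ 0.3  2.3 -1.7] w 10.7
shift units [-1.22  0.18 -0.32] turn units [-0.29  0.12 -0.19]
0.4256423470157902 0.23266622058790534 [ 0.03023133  0.01297707 -0.99945868]
0.48 [ 0.26 -0.    0.12]
0.53 [ 0.25 -0.    0.13]
0.58 [ 0.25 -0.    0.14]
0.63 [ 0.24 -0.    0.15]
0.68 [0.23 0.   0.16]
0.73 [0.22 0.   0.17]
0.78 [0.21 0.   0.18]
0.83 [0.2  0.   0.19]
0.88 [0.19 0.   0.2 ]
0.93 [0.18 0.   0.21]
```

Call:
{"name": "servo_tool", "arguments": {"motion": [[[0.26, 0, 0.12], [0, 0, 0], 255], [[0.25, 0, 0.13], [0, 0, 0], 255], [[0.25, 0, 0.14], [0, 0, 0], 255], [[0.24, 0, 0.15], [0, 0, 0], 255], [[0.23, 0, 0.16], [0, 0, 0], 255], [[0.22, 0, 0.17], [0, 0, 0], 255], [[0.21, 0, 0.18], [0, 0, 0], 255], [[0.2, 0, 0.19], [0, 0, 0], 255]]}}

```text
clock: 12.38
tcp_pos: [573.8, 84.2, 249.9]
orientation: [[0.009, -0.999, 0.031], [-1.0, -0.008, 0.016], [-0.015, -0.031, -0.999]]
ft_force: [0.6, 2.4, -0.7]
width: 10.9
```

```bash
cat >> h.py <<'E'
def fit():
    from scipy.optimize import minimize_scalar
    s=delta([564,211,318],orient(0));p=np.array(s['tcp_pos'][1:])
    r=minimize_scalar(lambda a:np.sum((bar(a)-p)**2),bounds=(.1,1.6),method='bounded');print('a',r.x,'err',r.fun**.5)
    return r.x
E
python3 - <<'E'
from h import *
plan(fit(),8)
E
```

```text
t 12.38 tcp [573.8  84.2 249.9] F [ 0.6  2.4 -0.7] w 10.9
shift units [-3.2   0.17 -1.66] turn units [-0.3   0.14 -0.17]
a 0.8524206473595856 err 0.4333578856224663
0.9 [0.18 0.   0.22]
0.95 [0.18 0.   0.22]
1.0 [0.17 0.   0.23]
1.05 [0.16 0.   0.23]
1.1 [0.14 0.01 0.24]
1.15 [0.13 0.01 0.25]
1.2 [0.12 0.01 0.26]
1.25 [0.11 0.01 0.26]
```

Call:
{"name": "servo_tool", "arguments": {"motion": [[[0.18, 0, 0.21], [0, 0, 0], 255], [[0.18, 0, 0.22], [0, 0, 0], 255], [[0.17, 0, 0.23], [0, 0, 0], 255], [[0.16, 0, 0.23], [0, 0, 0], 255], [[0.14, 0, 0.24], [0, 0, 0], 255], [[0.13, 0, 0.25], [0, 0, 0], 255], [[0.12, 0, 0.25], [0, 0, 0], 255], [[0.1, 0, 0.22], [0, 0, 0], 255]]}}

```text
clock: 13.05
tcp_pos: [575.1, 35.8, 165.6]
orientation: [[0.011, -1.0, 0.027], [-1.0, -0.01, 0.019], [-0.019, -0.027, -0.999]]
ft_force: [0.1, 3.8, -2.7]
width: 10.6
```

Run:
```python
from h import *
plan(fit(),8)
S=snapshot('side');T=snapshot('top')
f=lambda i:cv2.resize(i[:,:,::-1],(400,400),interpolation=cv2.INTER_CUBIC)
cv2.imwrite('pics/k.png',np.hstack([f(S['pixels'][110:230,170:290]),f(T['pixels'][140:260,110:230])]))
```

```text
t 13.05 tcp [575.1  35.8 165.6] F [ 0.1  3.8 -2.7] w 10.6
shift units [-4.45  0.13 -3.73] turn units [-0.26  0.18 -0.15]
a 1.2872623462632684 err 0.18344804295274178
1.34 [0.09 0.01 0.27]
1.39 [0.07 0.01 0.27]
1.44 [0.06 0.01 0.28]
1.49 [0.04 0.01 0.28]
1.54 [0.03 0.01 0.28]
1.59 [0.02 0.01 0.28]
1.64 [0.   0.01 0.28]
1.69 [-0.01  0.01  0.28]
```

View pics/k.png

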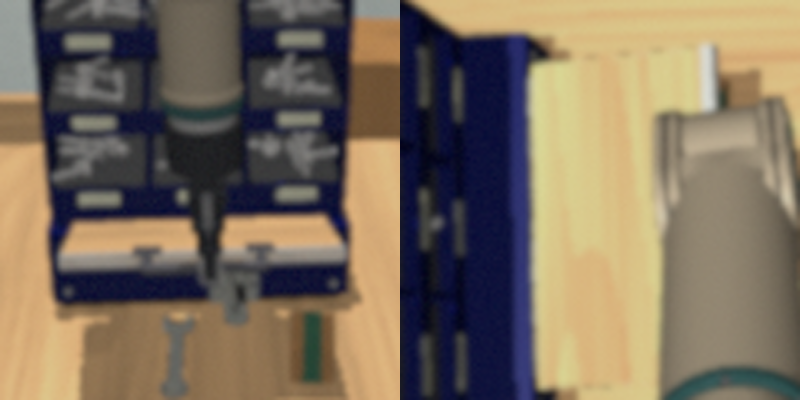

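Call:
{"name": "servo_tool", "arguments": {"motion": [[[0.08, 0, 0.24], [0, 0, 0], 255], [[0.06, 0, 0.22], [0, 0, 0], 255], [[0.05, 0, 0.2], [0, 0, 0], 255], [[0.04, 0, 0.2], [0, 0, 0], 255], [[0.03, 0, 0.15], [0, 0, 0], 255], [[0.02, 0, 0.12], [0, 0, 0], 255], [[0.01, 0, 0.08], [0, 0, 0], 255], [[0, 0, 0.08], [0, 0, 0], 255]]}}

```text
clock: 13.82
tcp_pos: [575.5, 26.7, 108.0]
orientation: [[0.014, -1.0, 0.024], [-1.0, -0.014, 0.022], [-0.022, -0.024, -0.999]]
ft_force: [-15.3, 2.5, 55.8]
width: 10.8
```

Run:
```python
from h import *
plan(fit(),3)
```

```text
t 13.82 tcp [575.5  26.7 108. ] F [-15.3   2.5  55.8] w 10.8
shift units [-4.72  0.1  -5.15] turn units [-0.23  0.2  -0.12]
a 1.5481961214204956 err 1.542987474644373
1.6 [0.05 0.01 0.28]
1.65 [-0.    0.01  0.28]
1.7 [-0.02  0.01  0.28]
```

Call:
{"name": "servo_tool", "arguments": {"motion": [[[0, 0, 0], [0, 0, 0], 255], [[0, 0, 0], [0, 0, 0], 255], [[0, 0, 0], [0, 0, 0], 255], [[0, 0, 0], [0, 0, 0], 255], [[0, 0, 0], [0, 0, 0], 255], [[0, 0, 0], [0, 0, 0], 255], [[0, 0, 0], [0, 0, 0], 255], [[0, 0, 0], [0, 0, 0], 255]]}}

```text
clock: 14.48
tcp_pos: [575.4, 26.8, 109.3]
orientation: [[0.015, -1.0, 0.024], [-1.0, -0.015, 0.022], [-0.021, -0.024, -0.999]]
ft_force: [-0.6, 4.7, 1.1]
width: 10.4
```

Run:
```python
from h import *
fit()
S=snapshot('side');T=snapshot('top')
f=lambda i:cv2.resize(i[:,:,::-1],(400,400),interpolation=cv2.INTER_CUBIC)
cv2.imwrite('pics/l.png',np.hstack([f(S['pixels'][130:230,180:280]),f(T['pixels'][140:260,110:230])]))
```

```text
t 14.48 tcp [575.4  26.8 109.3] F [-0.6  4.7  1.1] w 10.4
shift units [-4.72  0.09 -5.12] turn units [-0.23  0.2  -0.11]
a 1.542269693893863 err 1.5413645772859916
```

View pics/l.png

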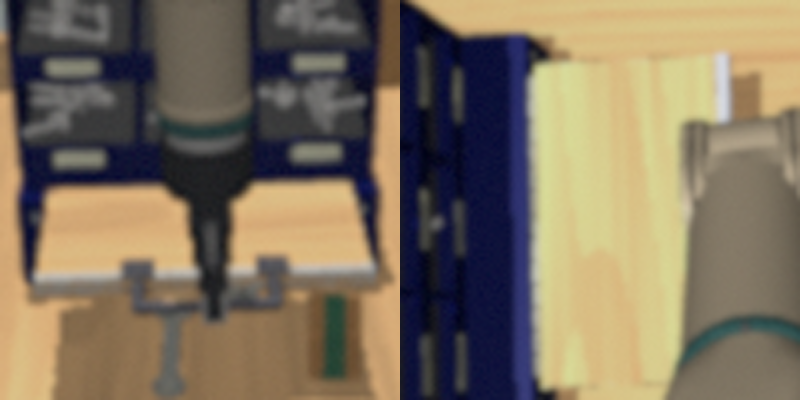

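Call:
{"name": "servo_tool", "arguments": {"motion": [[[0, 0, 0], [0, 0, 0], 200], [[0, 0, 0], [0, 0, 0], 180], [[0, 0, 0], [0, 0, 0], 170], [[0, 0, 0], [0, 0, 0], 170], [[0, 0, 0], [0, 0, 0], 170], [[0, 0, 0], [0, 0, 0], 170], [[0, 0, 0], [0, 0, 0], 170], [[0, 0, 0], [0, 0, 0], 170]]}}

```text
clock: 15.25
tcp_pos: [575.9, 18.7, 109.0]
orientation: [[0.009, -1.0, 0.025], [-1.0, -0.008, 0.013], [-0.013, -0.025, -1.0]]
ft_force: [0.4, 1.1, 0.1]
width: 28.2
```

Call:
{"name": "servo_tool", "arguments": {"motion": [[[0, 0, -0.15], [0, 0, 0], 170], [[0, 0, -0.3], [0, 0, 0], 170], [[0, 0, -0.4], [0, 0, 0], 170], [[0, 0, -0.6], [0, 0, 0], 170], [[0, 0, -0.8], [0, 0, 0], 170], [[0, 0, -0.9], [0, 0, 0], 170], [[0.5, 0, -0.8], [0, 0, 0], 170], [[0.8, 0, -0.5], [0, 0, 0], 170]]}}

```text
clock: 15.92
tcp_pos: [568.4, -29.0, 290.6]
orientation: [[0.022, -1.0, 0.012], [-1.0, -0.021, 0.016], [-0.016, -0.013, -1.0]]
ft_force: [1.0, -0.9, -0.1]
width: 28.2
```

Call:
{"name": "servo_tool", "arguments": {"motion": [[[0.9, 0, 0], [0, 0, 0], 170], [[0.9, 0, 0], [0, 0, 0], 170], [[0.9, 0, 0], [0, 0, 0], 170], [[0.9, 0, 0], [0, 0, 0], 170], [[0.9, 0, 0], [0, 0, 0], 170], [[0.9, 0, 0], [0, 0, 0], 170], [[0, 0, 0], [0, 0, 0], 170], [[0, 0, 0], [0, 0, 0], 170]]}}

```text
clock: 16.58
tcp_pos: [574.5, -263.3, 300.9]
orientation: [[0.017, -0.999, 0.031], [-1.0, -0.017, 0.007], [-0.006, -0.031, -0.999]]
ft_force: [1.0, 1.4, -0.3]
width: 28.5
```

Run:
```python
from h import *
fit()
S=snapshot('side');T=snapshot('top')
f=lambda i:cv2.resize(i[:,:,::-1],(400,400),interpolation=cv2.INTER_CUBIC)
cv2.imwrite('pics/m.png',np.hstack([f(S['pixels'][130:230,180:280]),f(T['pixels'][140:260,110:230])]))
```

```text
t 16.58 tcp [ 574.5 -263.3  300.9] F [ 1.   1.4 -0.3] w 28.5
shift units [-11.86   0.05  -0.36] turn units [-0.3   0.06 -0.09]
a 1.2193725143935072 err 327.25965882790365
```

View pics/m.png

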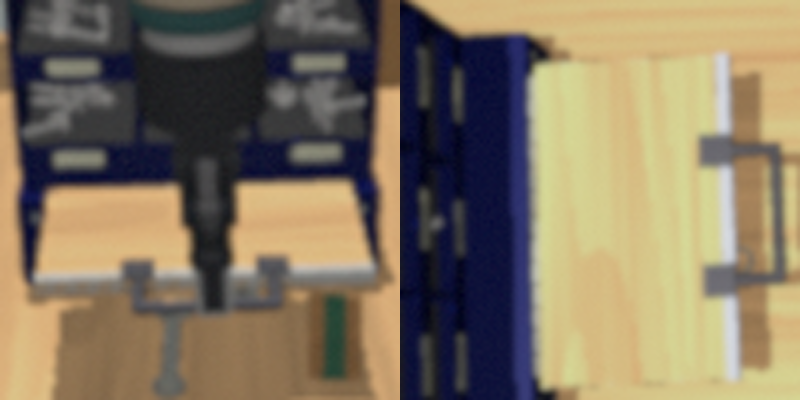

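Run:
```python
from h import *
S=snapshot('side');T=snapshot('top')
s=lambda x,y:(180+x/4,130+y/4)
t=lambda x,y:(110+(x-400)/3.333,140+y/3.333)
for n,a,b in [('leaf front L',s(36,278),t(739,380)),('leaf front R',s(376,270),t(728,55)),('handle L',s(137,306),t(779,277)),('handle R',s(281,303),t(775,148)),('hinge L',s(48,192),t(537,388)),('hinge R',s(356,182),t(535,62))]:
    p,e=tri(S,a,T,b);print(n,np.round(p),round(e,1))
```

```text
leaf front L [419.  62. 130.] 4.6
leaf front R [719.  70. 126.] 4.5
handle L [510.  25. 121.] 0.9
handle R [632.  27. 120.] 5.0
hinge L [414. 247. 121.] 1.2
hinge R [718. 250. 124.] 7.1
```

```bash
python3 -c "
from station import *
print(job_done(),sense()['clock'])"
```

```text
the job is handed in; nothing more can be done
the job is handed in; nothing more can be done
```

The counting shelf is set up, and I handed the job in at about 17 s on the robot's clock.

- **Bracket:** I swung it out with the shut fingers until it met a solid stop. The stop pushed back with about 16 N, well above the catch's 4 N. After I let go, both cameras showed it square to the rack face.
- **Leaf:** I held it by the handle all the way down, at about 0.13 m/s, and slowed before it met the bracket. It did not drop.
- **Last checks:** After release the leaf stayed put. The handle bar measured 120–121 mm above the counter, against 121 mm for a level leaf. The wrench and carton beside the bracket had not visibly moved. The arm stood clear, touching nothing.

These readings were off or disagreed:

- **Rack face:** The side view put the foot of the base's front face 13–20 mm farther back than the top view. I did not resolve this. I worked from the bracket and leaf positions instead, and the leaf's path then fitted to within 0.5 mm.
- **Contact force:** Pressing the leaf onto the pad reached about 56 N at the wrist for a moment, firmer than I planned but below the 120 N limit.
- **Height at contact:** The tool stopped about 6 mm higher than the handle height implied. I put this down to the bar slipping a little in the fingers.
- **Leaf front corners:** The cameras placed these at 126–130 mm, against 127 mm expected.

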